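# Lay a standing offcut into the cut-off jig

## Robot

A 6-joint arm with a two-finger parallel gripper is mounted at the origin on the work surface; the furniture and walls round the work are solid. World frame = base frame: x ahead of the robot, y to its left, z up, the work surface at z = 0. Lengths are in mm, angles in degrees, forces in N, time in s.
With the tool pointing down it reaches from about 300 to 850 mm from the base axis. Payload 4.2 kg.
Tool frame: the origin (TCP) lies on the centre line of the jaws, within the pads' length; the fingertips stand 11 mm ahead of it and the grasp point (between the pads) lies 8 mm behind it; z points along the fingers, y is the line along which they close (so a half turn about z gives the same grasp; the last joint's range is limited). The gripper opens to 91 mm and grips with 3 to 60 N. Pads are 32 mm wide; open, the fingers measure 118 mm over their backs; the gripper's body (76 mm by 178 mm) begins 60 mm behind the grasp point.
Start: joints at [71.505, 18.312, 89.639, -0, 72.044, -1.146], TCP at [171.463, 548.855, 224.976] pointing down, gripper open.
Joint ranges: [-177.97, 177.97], [-48.28, 115.42], [12.27, 149.76], [-77.06, 257.06], [2.81, 150.46], [-146.56, 146.56]. Speed limits (degrees/s): [147.25, 147.25, 180, 180, 180, 180].

## Interface

Orientations are given as [roll, pitch, yaw] about the fixed x, y, z axes, in that order (R = Rz(yaw) Ry(pitch) Rx(roll)).
In Python, from workcell import env, grab_frame, camera_model, models gives the robot as it stands.
- The arm moves only by the shell command python3 -m crank 'ROWS' [FORCE]. ROWS is text: rows parted by semicolons, each of 7 numbers parted by spaces: the closure, from -1 (fully open) to 1 (shut), so that 0 is half open, then the shift along the tool's x, y, z in mm, then the turn, a rotation vector about the tool's x, y, z in degrees. A call has 1 to 10 rows; each row shifts and turns the commanded pose from where the row before left it, along the tool's axes as they then stand; what a row does not reach is not made up. A row lasts 1/8 s, in which the tool goes at most 62.5 mm and 10.7 degrees, less where a joint would pass 70% of its speed; a pose out of reach is approached as far as the arm can. A call is refused whole if a number of a shift passes 62.5 or a number of a turn 10.7, either way. A call with a gripper value outside its range is refused whole. The fingers move at their own pace and stop on an object; FORCE is the grip in N (left out, the last holds). Time passes only in rows, so rows that do not move let the fingers close. It gives the time, the measured TCP pose, the force, the opening and the grip force at its end, in the units of the state.
- env.state(): the state, without advancing time (a new reading comes with each control period).
- grab_frame(name): name is "scene" or "top" or "wrist"; returns the picture (480x640x3 uint8, blue, green, red); there is no depth.
- camera_model(name): a dict with "K" (3x3 intrinsics, pixels), "R" (3x3) and "t" (3): a world point X has camera coordinates R X + t; the wrist camera has in their place "mount" (4x4, takes a point from camera to tool coordinates, whose origin is the TCP and whose axes are the flange's). Camera axes: x right, y down, z forward; pixel columns grow to the right and rows downward; lengths in mm; the calibration is good to about 2 mm. A picture is of the moment at which its call begins: read the wrist's pose just before it. camera_model takes no time and is no camera call.
- env.job_done(): hands the job in; it is judged then, once.
Trained networks look in the newest picture that a camera, given by its name, has taken for a name from the list of things; names that differ only in an ending like _2 or _b are one class to them, and where a whole thing is asked for, a point or a joint stands for the part that bears it (a point fixed in the world has none). Each returns a list of dicts, best first, with "p" (0 to 1); they miss things now and then, are a little off and sometimes report something else, mostly with a low value. They report only what shows in the picture. A call takes as long as a camera call. They do not tell look-alikes from the thing itself.
- models.search_frame(name, camera): "point" ([x, y, z] in mm, in world coordinates, good to about 4 mm: the middle of the surface that is visible of it).
The state is a dict: "time_s": time; "qpos": joint angles; "qvel": joint speeds; "effort": joint torques, N m; "ee_pos": TCP position; "ee_rot": TCP orientation; "force": force on the tool from outside, world axes, zero at the start; "torque": the same for the moment, N m; "gripper_width": finger opening in mm; "gripper_force": force on a finger pad.
Only numpy, scipy, OpenCV 4.12 (cv2) and the standard library are available. Lean on these libraries where they do the work, as an engineer would, in place of code of your own. Each camera call takes 0.05 s, during which the arm holds its last target. There are 200 camera calls.

## Task

A pine offcut stands on end on the raised wooden cut-off jig. Without lifting it, tip it over with a push so that it lies flat on the jig's board, and push it, lying lengthwise along the fence on the right, until its long side is flush against the fence and its near end is up against the end stop, ready to be sawn. Leave the two tins and the glue bottle where they are.

Things in the scene. Friction and masses are not known exactly. Their poses are not given: they have to be found in the camera images.
- jig: fixed wooden cut-off jig on the bench. Origin on the bench top (z = 0), z up, x away from the robot along the fence, y to the left. Flat board on two battens, its top 45 mm above the bench, from x = -120 to +120 mm and y = -56 to +55 mm; the far end and the left side are open
- jig_fence (a point): point on the fence's inner face, at jig x = 0, y = -40, z = 45 mm (board top); jig axes. The fence is a wooden batten along the jig's right edge, 16 mm thick, 240 mm long but for a 3 mm saw kerf at jig x = -20 mm; its top is 25 mm above the board
- jig_stop (a point): point on the end stop's inner (far) face, at jig x = -100, y = -2.5, z = 45 mm (board top); jig axes. The stop is a wooden block across the jig's near end, 20 mm thick, from jig y = -40 (it meets the fence) to +35 mm; its top is 25 mm above the board
- offcut: loose rectangular pine offcut, 45 x 110 x 38 mm along its own x, y, z, 60 to 130 g. It starts standing on end on the board, own y up, own z roughly along the fence (up to 0.25 rad off). Origin: centre of one 45 x 110 mm face; it fills own z 0 to 38 mm. Friction about 0.6: a push near its top tips it, a low push slides it
- offcut_center (a point): centre of the offcut (55 mm above the board when standing, 19 mm when lying flat), same axes as the offcut
- stain_can: short round tin, 68 mm diameter, 85 mm high, standing to the left of the jig, between the low tin and the glue bottle; origin at the centre of its underside
- glue: glue bottle, 60 mm diameter, 164 mm high, standing in front of the wooden tray; origin at the centre of its underside
- wax: low round tin, 70 mm diameter, 45 mm high, standing to the left of the jig's near end; origin at the centre of its underside
There are look-alikes about, which are no part of the job. What is shaped like the offcut but green or turquoise is not meant.

How it is judged (in metres and radians):
On the way:
1. the offcut is tipped over and lies flat (angle between offcut's own y axis and vertical between 1.5 and 1.64 rad and z of offcut_center in the frame of jig below 0.075 m), for 0.2 s.
At the end, for the whole second after the job is handed in: The offcut lies flat on the jig's board, its long axis within 0.04 rad of the fence, its long side within 4 mm of the fence and its near end within 4 mm of the end stop, at rest (angle between offcut's own y axis and vertical between 1.5 and 1.64 rad and z of offcut_center in the frame of jig between 0.06 and 0.071 m and x of offcut_center in the frame of jig between -0.049 and -0.041 m and y of offcut_center in the frame of jig above -0.026 m and ((z of offcut_center in the frame of jig below 0.0658 m and y of offcut_center in the frame of jig below -0.0135 m) or y of offcut_center in the frame of jig below -0.017 m) and angle between the y axis of offcut and the x axis of jig, either way round below 0.04 rad and linear speed of offcut below 0.01 m/s); the robot touches nothing.
It fails at once if the offcut is lifted off what it stands or lies on (about 20 mm or more) (z of offcut_center in the frame of jig above 0.12 m or (angle between offcut's own y axis and vertical between 1 and 2.14 rad and z of offcut_center in the frame of jig above 0.105 m) or (angle between offcut's own y axis and vertical between 1.4 and 1.74 rad and z of offcut_center in the frame of jig above 0.087 m)).
It fails at once if the tall tin is knocked over or moved more than 20 mm (distance of stain_can from where it was at the start of the episode above 0.02 m).
It fails at once if the glue bottle is knocked over or moved more than 20 mm (distance of glue from where it was at the start of the episode above 0.02 m).
It fails at once if the low tin is knocked over or moved more than 20 mm (distance of wax from where it was at the start of the episode above 0.02 m).
It also fails if it takes over 64 s, if anything falls off the work surface, if the arm or the gripper's body presses on something with over 40 N, if the wrist force passes 120 N, or if a joint passes its speed limit or range.

## Working session

There is one attempt and no reset: what is moved stays moved. The work goes in short steps, Python scripts to look and compute and a shell command to move; the robot and the scene stay as the last step left them, time stands still between calls to the robot, and variables do not carry over. Pictures are saved under pics/ and viewed, at most 10 in all, crops included, and the job is handed in when it is done.

```bash
mkdir -p pics; python3 - <<'E'
from workcell import env, grab_frame, camera_model, models
import cv2, numpy as np
for c in ("scene","top"):
    im=grab_frame(c); cv2.imwrite(f"pics/{c}0.png",im)
    for n in ("offcut","jig","stain_can","glue","wax"):
        print(c,n,[(np.round(d["point"]).tolist(),round(d["p"],2)) for d in models.search_frame(n,c)][:4])
s=env.state();print(s["time_s"],s["ee_pos"],s["ee_rot"],s["gripper_width"])
m=camera_model("top");print(m)
E
```

```text
scene offcut [([727.0, -30.0, 67.0], 0.74), ([462.0, -69.0, 115.0], 0.67)]
scene jig [([515.0, -60.0, 44.0], 0.63)]
scene stain_can [([392.0, 183.0, 67.0], 0.85)]
scene glue [([374.0, 255.0, 93.0], 0.83), ([465.0, -70.0, 112.0], 0.43)]
scene wax [([402.0, 99.0, 44.0], 0.79), ([394.0, 181.0, 68.0], 0.6)]
top offcut [([564.0, -186.0, 107.0], 0.84), ([729.0, -26.0, 108.0], 0.71), ([476.0, -49.0, 154.0], 0.57)]
top jig [([475.0, -63.0, 48.0], 0.62)]
top stain_can [([404.0, 193.0, 84.0], 0.87)]
top glue [([388.0, 264.0, 109.0], 0.58)]
top wax [([406.0, 109.0, 43.0], 0.69), ([470.0, -63.0, 46.0], 0.52)]
0.6 [171.46977371 548.8682333  224.96902789] [ 1.79993988e+02 -6.66216029e-04  1.62648836e+02] 91.22294977710756
{'K': array([[519.7576581 ,   0.        , 329.20739635],
       [  0.        , 519.7576581 , 244.06803242],
       [  0.        ,   0.        ,   1.        ]]), 'R': array([[-0.00173091, -0.99955297, -0.02984744],
       [-0.99303225,  0.00523503, -0.11772657],
       [ 0.11783019,  0.0294357 , -0.99259739]]), 't': array([ 56.28405165, 574.52718888, 945.88444258])}
```

View pics/scene0.png

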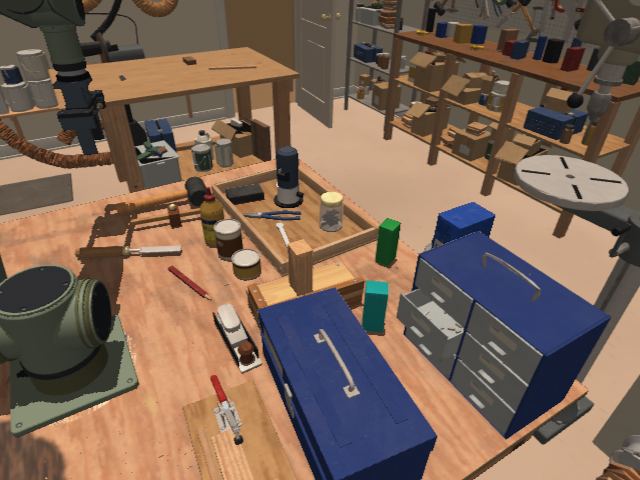

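View pics/top0.png

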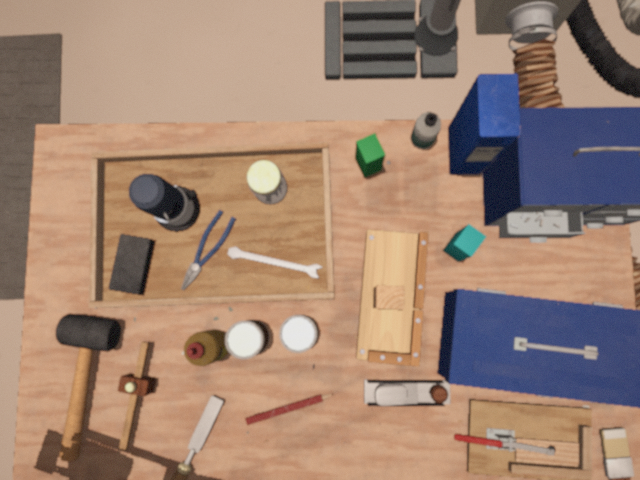

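The scene shows the offcut on end at about (300,265) on the jig. In the top view its end grain is at about (390,297), with the jig spanning (370,230) to (415,362) and the toolbox close on the right. I'll enlarge the jig to get its corners.

```bash
python3 - <<'E'
import cv2
im=cv2.imread("pics/top0.png")[222:372,340:480]
cv2.imwrite("pics/crop.png",cv2.resize(im,None,fx=4,fy=4,interpolation=cv2.INTER_CUBIC))
E
```

```text
(no output)
```

View pics/crop.png

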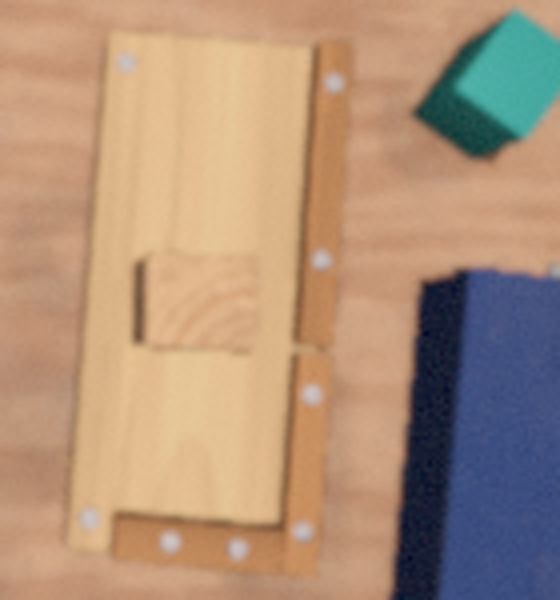

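The crop shows the board's left corners at about (107,35) and (67,545). The fence top runs from (350,40) to (316,572), the stop's inner edge starts at (117,515), and the offcut's end grain has corners at about (148,253), (260,253), (258,350) and (143,345).

```bash
cat > h.py <<'E'
from workcell import env, grab_frame, camera_model, models
import cv2, numpy as np
from scipy.optimize import least_squares
def full(p): return (np.array(p,float)+.5)/4-.5+[340,222]
def proj(m,X):
    c=np.asarray(X)@m["R"].T+m["t"]; p=c@m["K"].T; return p[:,:2]/p[:,2:]
def unproj(m,uv,z):
    d=np.linalg.solve(m["K"],[uv[0],uv[1],1]);d=m["R"].T@d;o=-m["R"].T@m["t"]
    return o+d*(z-o[2])/d[2]
def jw(J,P):
    c,s=np.cos(J[2]),np.sin(J[2]);P=np.array(P,float);Q=P.copy()
    Q[:,0]=J[0]+c*P[:,0]-s*P[:,1];Q[:,1]=J[1]+s*P[:,0]+c*P[:,1];return Q
def wj(J,p):
    c,s=np.cos(J[2]),np.sin(J[2]);x,y=p[0]-J[0],p[1]-J[1];return np.array([c*x+s*y,-s*x+c*y,p[2]])
E
python3 - <<'E'
from h import *
m=camera_model("top")
P=[(120,55,45),(-120,55,45),(120,-56,70),(-120,-56,70),(120,-40,70),(-100,-40,70),(-100,35,70)]
U=full([(107,35),(67,545),(350,40),(316,572),(316,42),(282,525),(117,515)])
r=least_squares(lambda J:(proj(m,jw(J,P))-U).ravel(),[490,-60,0])
print("jig",r.x[:2],np.degrees(r.x[2]));print(r.fun.reshape(-1,2).round(1).tolist())
C=[unproj(m,u,155) for u in full([(148,253),(260,253),(258,350),(143,345)])]
for c in C: print(c.round(1),wj(r.x,c).round(1))
np.save("J.npy",r.x)
c=np.mean(C,0);print("centre",c,wj(r.x,c))
o=env.state();
for n in [(392,183,67),(374,255,93),(402,99,44)]: print(wj(r.x,n))
print([unproj(m,full(p),z).round() for p in [(398,598),(420,280),(470,270)] for z in (0,150)])
from scipy.spatial.transform import Rotation as R
print(R.from_euler('xyz',o["ee_rot"],degrees=True).as_matrix().round(3), camera_model("wrist")["mount"])
E
```

```text
jig [477.84409054 -59.15052476] -4.884361757923787
[[-0.5, -1.7], [-0.5, 1.2], [0.4, -0.2], [0.5, 1.4], [0.0, -1.4], [0.6, 0.8], [-0.6, -0.4]]
[492.9 -26.7 155. ] [ 12.2  33.6 155. ]
[492.8 -72.3 155. ] [ 16.  -11.8 155. ]
[453.5 -70.7 155. ] [-23.3 -13.6 155. ]
[455.6 -24.2 155. ] [-25.1  32.9 155. ]
centre [473.68718746 -48.47088237 155.        ] [ -5.05112552  10.28692062 155.        ]
[-106.15025523  233.96197947   67.        ]
[-130.215328    304.16790708   93.        ]
[-89.03439129 151.11846915  44.        ]
[array([ 336., -152.,    0.]), array([ 355., -125.,  150.]), array([ 486., -166.,    0.]), array([ 482., -138.,  150.]), array([ 490., -190.,    0.]), array([ 486., -158.,  150.])]
[[-0.954  0.298  0.   ]
 [ 0.298  0.954  0.   ]
 [ 0.     0.    -1.   ]] [[-3.69760679e-04 -9.61241554e-01 -2.75707342e-01  7.71966807e+01]
 [ 9.99999835e-01 -2.34501657e-04 -5.23554720e-04 -1.00919600e+00]
 [ 4.38608724e-04 -2.75707490e-01  9.61241482e-01 -1.59760401e+02]
 [ 0.00000000e+00  0.00000000e+00  0.00000000e+00  1.00000000e+00]]
```

```bash
cat >> h.py <<'E'
from scipy.spatial.transform import Rotation as R, Slerp
def plan(x,y,z,step=60,dyaw=0,g=1,nmin=1):
    "rows to tool-down pose at jig x,y (mm), world z; tool y along jig x"
    J=np.load("J.npy");s=env.state();p0=np.array(s["ee_pos"]);R0=R.from_euler('xyz',s["ee_rot"],degrees=True)
    p1=jw(J,[(x,y,z)])[0];a=J[2]+np.radians(dyaw);c,n=np.cos(a),np.sin(a)
    R1=R.from_matrix(np.array([[-n,c,0],[c,n,0],[0,0,-1]]))
    N=max(nmin,int(np.ceil(np.linalg.norm(p1-p0)/step)),int(np.ceil(np.degrees((R0.inv()*R1).magnitude())/10.5)))
    S=Slerp([0,1],R.concatenate([R0,R1]));print("from jig",wj(J,p0).round(1),"force",np.round(s["force"],1),"t",s["time_s"])
    for i in range(N):
        A,B=S(i/N),S((i+1)/N);d=A.inv().apply((p1-p0)/N);w=(A.inv()*B).as_rotvec(degrees=True)
        print(g,*d.round(1),*w.round(1),end="; ")
    print()
E
python3 -c "
from h import *
plan(-60,10,225)"
```

```text
from jig [-357.   579.7  225. ] force [-0.1  0.2  0.4] t 0.6
1 -37.5 -44.7 -0.0 0.0 -0.0 7.0; 1 -42.8 -39.8 -0.0 0.0 -0.0 7.0; 1 -47.3 -34.3 -0.0 0.0 -0.0 7.0; 1 -51.2 -28.2 -0.0 0.0 -0.0 7.0; 1 -54.2 -21.7 -0.0 0.0 -0.0 7.0; 1 -56.5 -14.9 -0.0 0.0 -0.0 7.0; 1 -57.9 -7.8 -0.0 0.0 -0.0 7.0; 1 -58.4 -0.7 -0.0 0.0 -0.0 7.0; 1 -58.0 6.5 -0.0 0.0 -0.0 7.0; 1 -56.8 13.6 -0.0 0.0 -0.0 7.0; 1 -54.7 20.4 -0.0 0.0 -0.0 7.0;
```

```bash
python3 -m crank '1 -37.5 -44.7 0 0 0 7; 1 -42.8 -39.8 0 0 0 7; 1 -47.3 -34.3 0 0 0 7; 1 -51.2 -28.2 0 0 0 7; 1 -54.2 -21.7 0 0 0 7; 1 -56.5 -14.9 0 0 0 7; 1 -57.9 -7.8 0 0 0 7; 1 -58.4 -0.7 0 0 0 7; 1 -58 6.5 0 0 0 7; 1 -56.8 13.6 0 0 0 7' 10; python3 -m crank '1 0 0 0 0 0 0;1 0 0 0 0 0 0'
python3 -c "
from h import *
plan(-60,10,145)"
```

```text
time_s: 1.85
ee_pos: [399.1, 8.8, 225.4]
ee_rot: [179.9, -0.0, 92.4]
force: [0.9, 0.7, -0.2]
gripper_width: 0.7
gripper_force: 0.0
time_s: 2.1
ee_pos: [398.1, 10.9, 224.9]
ee_rot: [-180.0, -0.0, 92.6]
force: [0.1, -0.1, -0.0]
gripper_width: 0.5
gripper_force: 0.0
from jig [-85.4  63.  224.9] force [ 0.1 -0.1 -0. ] t 2.1
1 -28.0 9.1 39.9 -0.0 -0.0 3.8; 1 -27.3 10.9 39.9 -0.0 -0.0 3.8;
```

```bash
python3 -m crank '1 -28 9 40 0 0 3.8; 1 -27.3 11 40 0 0 3.8; 1 0 0 0 0 0 0;1 0 0 0 0 0 0' 
python3 - <<'E'
from h import *
plan(5,10,145,step=6)
w=grab_frame("wrist");cv2.imwrite("pics/w1.png",w)
E
```

```text
time_s: 2.6
ee_pos: [419.4, -43.0, 145.8]
ee_rot: [179.9, -0.0, 85.2]
force: [-0.0, -1.0, 0.5]
gripper_width: 0.2
gripper_force: 0.0
from jig [-59.6  11.2 145.8] force [-0.  -1.   0.5] t 2.6
1 -0.1 5.9 0.1 0.0 -0.0 0.0; 1 -0.1 5.9 0.1 0.0 -0.0 0.0; 1 -0.1 5.9 0.1 0.0 -0.0 0.0; 1 -0.1 5.9 0.1 0.0 -0.0 0.0; 1 -0.1 5.9 0.1 0.0 -0.0 0.0; 1 -0.1 5.9 0.1 0.0 -0.0 0.0; 1 -0.1 5.9 0.1 0.0 -0.0 0.0; 1 -0.1 5.9 0.1 0.0 -0.0 0.0; 1 -0.1 5.9 0.1 0.0 -0.0 0.0; 1 -0.1 5.9 0.1 0.0 -0.0 0.0; 1 -0.1 5.9 0.1 0.0 -0.0 0.0;
```

View pics/w1.png

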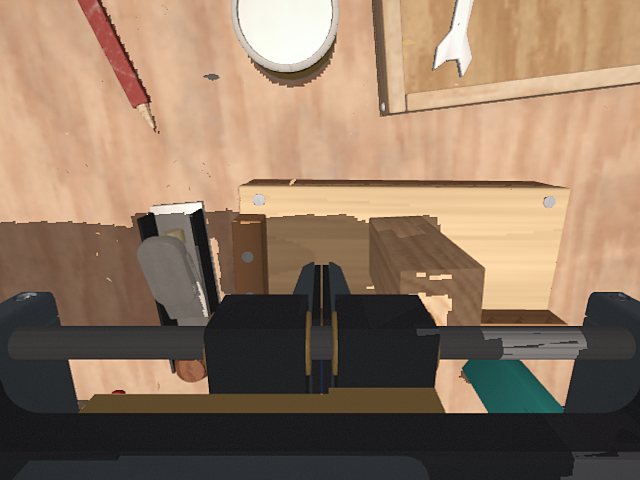

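The wrist view shows the closed fingers at (320,290), clear of the standing offcut at (430,260), with the jig board behind. Next is the push.

```bash
python3 -m crank '1 0 6 0 0 0 0;1 0 6 0 0 0 0;1 0 6 0 0 0 0;1 0 6 0 0 0 0;1 0 6 0 0 0 0;1 0 6 0 0 0 0;1 0 6 0 0 0 0' ; python3 -m crank '1 0 6 0 0 0 0;1 0 6 0 0 0 0;1 0 6 0 0 0 0;1 0 6 0 0 0 0;1 0 0 0 0 0 0;1 0 0 0 0 0 0;1 0 0 0 0 0 0;1 0 0 0 0 0 0'
python3 - <<'E'
from h import *
w=grab_frame("wrist");t=grab_frame("top");cv2.imwrite("pics/top2.png",t);s=grab_frame("scene")
cv2.imwrite("pics/w2.png",np.hstack([cv2.resize(t[200:390,320:500],(540,570)),cv2.resize(s[190:340,220:420],(260,195)).repeat(1,0) if 0 else cv2.copyMakeBorder(cv2.resize(s[190:340,220:420],(260,195)),0,375,0,0,0)]))
E
```

```text
time_s: 3.52
ee_pos: [461.4, -48.1, 144.9]
ee_rot: [-180.0, -0.0, 85.0]
force: [-1.1, 0.8, 0.3]
gripper_width: 0.3
gripper_force: 0.1
time_s: 4.53
ee_pos: [484.8, -50.1, 145.0]
ee_rot: [180.0, -0.0, 85.1]
force: [-0.9, -0.4, 0.0]
gripper_width: 0.6
gripper_force: 0.0
```

View pics/w2.png

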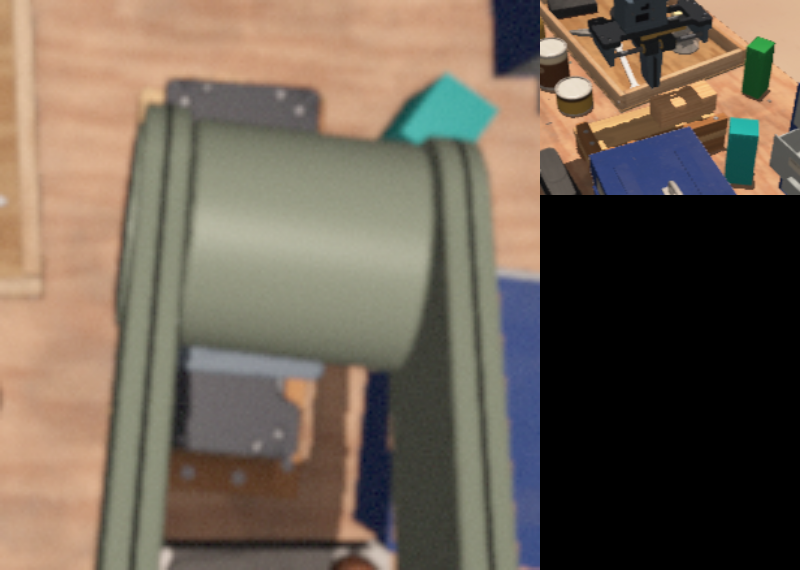

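The inset shows the offcut lying down on the board, at about (685,97). I'll go over it to the far side and look.

```bash
python3 -m crank '1 0 40 -25 0 0 0;1 0 50 -10 0 0 0;1 0 50 0 0 0 0;1 0 28 0 0 0 0;1 0 0 0 0 0 0;1 0 0 0 0 0 0'
python3 - <<'E'
from h import *
plan(165,10,180)
s=env.state();w=grab_frame("wrist");t=grab_frame("top");m=camera_model("wrist")
print([(np.round(wj(np.load("J.npy"),d["point"])).tolist(),round(d["p"],2)) for d in models.search_frame("offcut","top")])
np.save("pose.npy",np.r_[s["ee_pos"],s["ee_rot"]])
cv2.imwrite("pics/w3.png",np.hstack([cv2.resize(w,(440,330)),cv2.resize(t[210:375,340:480],(280,330))]))
cv2.imwrite("pics/w3f.png",w);cv2.imwrite("pics/t3f.png",t)
E
```

```text
time_s: 5.42
ee_pos: [651.2, -64.4, 179.6]
ee_rot: [-179.9, -0.0, 85.1]
force: [-1.0, -0.1, -0.4]
gripper_width: 0.0
gripper_force: 0.0
from jig [173.1   9.5 179.6] force [-1.  -0.1 -0.4] t 5.425
1 0.5 -8.1 -0.4 -0.1 -0.0 -0.1; 
[([250.0, 67.0, 108.0], 0.65)]
```

View pics/w3.png

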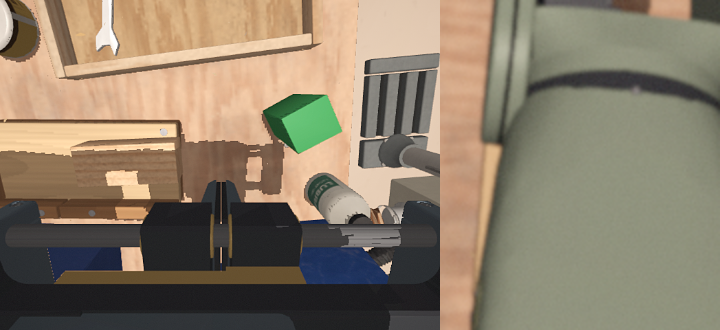

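The offcut lies lengthwise at about (70–180, 135–190) in the wrist view, with its far end near the board's end. I'll zoom in for its corners.

```bash
python3 - <<'E'
import cv2
im=cv2.imread("pics/w3f.png")[165:325,0:290]
cv2.imwrite("pics/c3.png",cv2.resize(im,(783,432),interpolation=cv2.INTER_CUBIC))
E
```

```text
(no output)
```

View pics/c3.png

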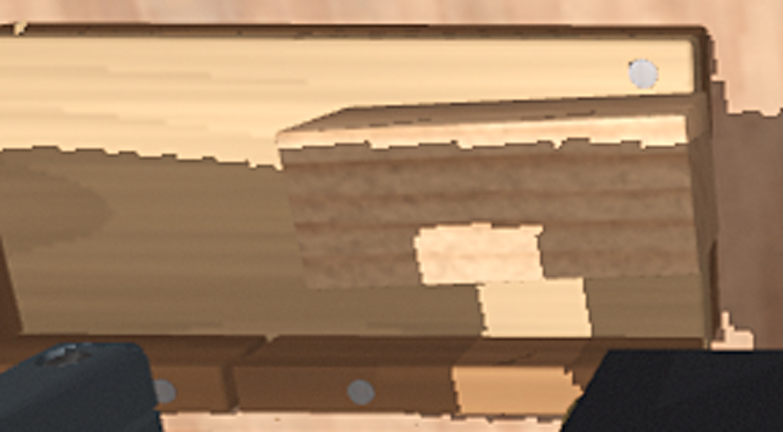

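```bash
cat >> h.py <<'E'
def wcam(pose):
    T=np.eye(4);T[:3,:3]=R.from_euler('xyz',pose[3:],degrees=True).as_matrix();T[:3,3]=pose[:3]
    m=dict(camera_model("wrist"));C=np.linalg.inv(T@m["mount"]);m["R"]=C[:3,:3];m["t"]=C[:3,3];return m
E
python3 - <<'E'
from h import *
J=np.load("J.npy");m=wcam(np.load("pose.npy"))
f=lambda p:np.array(p)/2.7+[0,165]
for n,p,z in [("NL",(277,137),83),("FL",(687,115),83),("FR",(695,273),83),("NR",(308,290),83),("boardFL",(693,38),45),("boardL",(10,38),45),("kerf",(236,375),70),("fence in",(300,337),45),("stopcorner",(20,333),45)]:
    print(n,wj(J,unproj(m,f(p),z)).round(1))
E
```

```text
NL [16.1 30.5 83. ]
FL [125.8  36.3  83. ]
FR [125.7  -8.2  83. ]
NR [ 17.5 -13.1  83. ]
boardFL [121.7  52.1  45. ]
boardL [-81.9  52.4  45. ]
kerf [-16.5 -45.5  70. ]
fence in [-10.9 -44.2  45. ]
stopcorner [-101.8  -42.8   45. ]
```

```bash
python3 -m crank '1 33 -51 0 0 0 0;1 33 -51 0 0 0 0;1 0 0 58 0 0 0;1 0 0 58 0 0 0;1 0 0 0 0 0 0;1 0 0 0 0 0 0'
python3 -c "
from h import *
plan(71,75,63)
plan(71,26,63,10)"
```

```text
time_s: 6.32
ee_pos: [557.7, 9.9, 65.9]
ee_rot: [179.8, -0.0, 85.0]
force: [0.7, 0.2, 0.3]
gripper_width: 0.4
gripper_force: 0.0
from jig [73.7 75.6 65.9] force [0.7 0.2 0.3] t 6.325
1 -0.6 -2.7 2.9 0.2 -0.0 -0.1; 
from jig [73.7 75.6 65.9] force [0.7 0.2 0.3] t 6.325
1 -9.9 -0.5 0.6 0.0 -0.0 -0.0; 1 -9.9 -0.5 0.6 0.0 -0.0 -0.0; 1 -9.9 -0.5 0.6 0.0 -0.0 -0.0; 1 -9.9 -0.5 0.6 0.0 -0.0 -0.0; 1 -9.9 -0.5 0.6 0.0 -0.0 -0.0;
```

```bash
python3 -m crank '1 -8 -0.5 0 0 0 0;1 -8 -0.5 0 0 0 0;1 -8 -0.5 0 0 0 0;1 -8 -0.5 0 0 0 0;1 -6 0 0 0 0 0;1 -6 0 0 0 0 0;1 -4 0 0 0 0 0;1 -4 0 0 0 0 0' ;python3 -m crank '1 -2 0 0 0 0 0;1 -2 0 0 0 0 0'; python3 -m crank '1 -2 0 0 0 0 0;1 0 0 0 0 0 0'
python3 -c "
from h import *
plan(71,21,63,2)"
```

```text
time_s: 7.32
ee_pos: [549.9, -41.8, 63.9]
ee_rot: [-180.0, -0.0, 85.1]
force: [-0.2, 1.4, -0.1]
gripper_width: 0.5
gripper_force: 0.4
time_s: 7.58
ee_pos: [549.7, -44.3, 63.9]
ee_rot: [180.0, -0.2, 85.0]
force: [1.0, 8.5, 2.3]
gripper_width: 0.4
gripper_force: 5.0
time_s: 7.82
ee_pos: [549.7, -44.4, 64.1]
ee_rot: [180.0, -0.3, 84.9]
force: [1.5, 13.8, 2.0]
gripper_width: 0.2
gripper_force: 6.4
from jig [70.4 20.9 64.1] force [ 1.5 13.8  2. ] t 7.825
1 0.1 0.6 1.1 0.0 -0.3 -0.2;
```

```bash
python3 -m crank '1 20 0 0 0 0 0;1 10 0 -50 0 0 0;1 -30 45 0 0 0 0;1 -30 42 0 0 0 0;1 0 0 0 0 0 0;1 0 0 0 0 0 0'
python3 -c "
from h import *
plan(157,-16,64)"
```

```text
time_s: 8.57
ee_pos: [632.6, -84.5, 113.2]
ee_rot: [-179.9, -0.0, 85.1]
force: [-0.6, 0.6, -0.5]
gripper_width: 0.3
gripper_force: 0.0
from jig [156.3 -12.1 113.2] force [-0.6  0.6 -0.5] t 8.575
1 -3.9 0.8 49.2 -0.1 -0.0 -0.1;
```

```bash
python3 -m crank '1 -3 0 49 0 0 0;1 0 0 0 0 0 0;1 0 -8 0 0 0 0;1 0 -10 0 0 0 0;1 0 -10 0 0 0 0;1 0 -10 0 0 0 0;1 0 -10 0 0 0 0;1 0 -10 0 0 0 0;1 0 -10 0 0 0 0;1 0 -10 0 0 0 0';python3 -m crank '1 0 -10 0 0 0 0;1 0 -10 0 0 0 0;1 0 -10 0 0 0 0;1 0 -8 0 0 0 0;1 0 0 0 0 0 0'
python3 -c "
from h import *
plan(27,-16,64,4)"
```

```text
time_s: 9.82
ee_pos: [554.9, -81.2, 64.9]
ee_rot: [180.0, -0.0, 85.1]
force: [0.8, 0.3, 0.7]
gripper_width: 0.7
gripper_force: 0.6
time_s: 10.45
ee_pos: [516.5, -77.9, 64.8]
ee_rot: [-179.9, -0.0, 85.1]
force: [-0.1, -1.1, -1.1]
gripper_width: 0.3
gripper_force: 0.0
from jig [ 40.1 -15.4  64.8] force [-0.1 -1.1 -1.1] t 10.45
1 -0.2 -3.3 0.2 -0.0 -0.0 -0.0; 1 -0.1 -3.3 0.2 -0.0 -0.0 -0.0; 1 -0.1 -3.3 0.2 -0.0 -0.0 -0.0; 1 -0.1 -3.3 0.2 -0.0 -0.0 -0.0;
```

```bash
python3 -m crank '1 0 -4 0 0 0 0;1 0 -4 0 0 0 0;1 0 -4 0 0 0 0;1 0 -2 0 0 0 0;1 0 -2 0 0 0 0';python3 -m crank '1 0 -2 0 0 0 0;1 0 -2 0 0 0 0'
python3 -c "
from h import *
plan(23,-16,64,2)"
```

```text
time_s: 11.08
ee_pos: [501.6, -76.6, 64.9]
ee_rot: [-180.0, -0.0, 85.1]
force: [0.0, 0.6, -0.4]
gripper_width: 0.2
gripper_force: 0.2
time_s: 11.32
ee_pos: [497.6, -76.3, 64.9]
ee_rot: [180.0, -0.0, 85.1]
force: [0.3, -0.2, -0.2]
gripper_width: 0.9
gripper_force: 0.8
from jig [ 21.2 -15.4  64.9] force [ 0.3 -0.2 -0.2] t 11.325
1 -0.3 0.9 0.5 0.0 -0.0 -0.0; 1 -0.3 0.9 0.5 0.0 -0.0 -0.0;
```

```bash
for i in 1 2 3; do python3 -m crank '1 0 -2 0 0 0 0;1 0 0 0 0 0 0' | egrep 'pos|^force'; done
python3 - <<'E'
from h import *
plan(23,-16,64,20)
s=env.state();w=grab_frame("wrist");np.save("pose.npy",np.r_[s["ee_pos"],s["ee_rot"]])
cv2.imwrite("pics/w4.png",w)
E
```

```text
ee_pos: [497.5, -76.3, 65.6]
force: [4.3, 0.5, 0.1]
ee_pos: [497.5, -76.3, 66.1]
force: [6.7, 0.9, 0.9]
ee_pos: [497.5, -76.3, 66.8]
force: [12.4, 0.4, 0.5]
from jig [ 21.  -15.4  66.8] force [12.4  0.4  0.5] t 12.075
1 -0.6 2.0 2.8 0.7 0.0 -0.1;
```

View pics/w4.png

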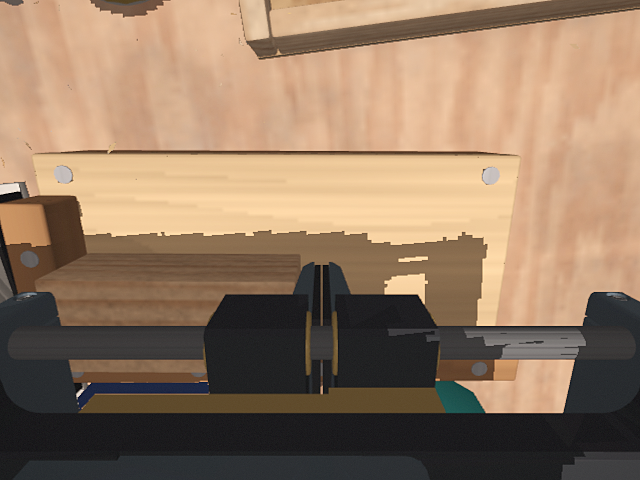

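The offcut at (40–300, 255–370) is up against the end stop on the left. I'll back off and do one last nudge toward the fence.

```bash
python3 -m crank '1 0 20 0 0 0 0;1 20 0 -50 0 0 0;1 45 -30 0 0 0 0;1 0 -50 0 0 0 0;1 0 0 49 0 0 0;1 0 0 0 0 0 0;1 0 0 0 0 0 0'
python3 -c "
from h import *
plan(-45,26,64,8)"
```

```text
time_s: 13.0
ee_pos: [438.2, -5.9, 66.6]
ee_rot: [-180.0, -0.0, 85.0]
force: [0.4, -0.1, 0.9]
gripper_width: 0.6
gripper_force: 0.0
from jig [-44.1  49.6  66.6] force [ 0.4 -0.1  0.9] t 13.0
1 -7.9 -0.3 0.9 -0.0 -0.0 -0.0; 1 -7.9 -0.3 0.9 -0.0 -0.0 -0.0; 1 -7.9 -0.3 0.9 -0.0 -0.0 -0.0;
```

```bash
python3 -m crank '1 -8 0 0.5 0 0 0;1 -8 0 0.5 0 0 0;1 -6 0 0 0 0 0;1 -2 0 0 0 0 0;1 -2 0 0 0 0 0;1 0 0 0 0 0 0' | egrep 'pos|^force'; for i in 1 2 3; do python3 -m crank '1 -2 0 0 0 0 0;1 0 0 0 0 0 0' | egrep 'pos|^force'; done
python3 -c "
from h import *
plan(-45,26,64,80)"
```

```text
ee_pos: [435.3, -31.8, 64.9]
force: [-0.1, -0.0, -0.3]
ee_pos: [435.2, -33.7, 64.9]
force: [0.1, -0.3, 0.1]
ee_pos: [435.2, -33.9, 65.1]
force: [0.3, 9.7, 1.8]
ee_pos: [435.2, -33.9, 65.2]
force: [1.1, 18.3, 2.7]
from jig [-44.6  21.5  65.2] force [ 1.1 18.3  2.7] t 14.5
1 4.5 -0.4 1.3 0.0 -0.4 -0.3;
```

```bash
python3 -m crank '1 20 0 0 0 0 0;1 20 0 -50 0 0 0;1 -20 45 -60 0 0 0;1 -30 55 0 0 0 0;1 0 0 0 0 0 0;1 0 0 0 0 0 0'
python3 - <<'E'
from h import *
s=env.state();w=grab_frame("wrist");np.save("pose.npy",np.r_[s["ee_pos"],s["ee_rot"]])
cv2.imwrite("pics/w5f.png",w);cv2.imwrite("pics/w5.png",cv2.resize(w[150:390,:330],(792,576),interpolation=cv2.INTER_CUBIC))
E
```

```text
time_s: 15.25
ee_pos: [524.0, -51.5, 162.4]
ee_rot: [-179.8, -0.0, 85.0]
force: [-0.4, 0.3, 0.0]
gripper_width: 0.4
gripper_force: 0.0
```

View pics/w5.png

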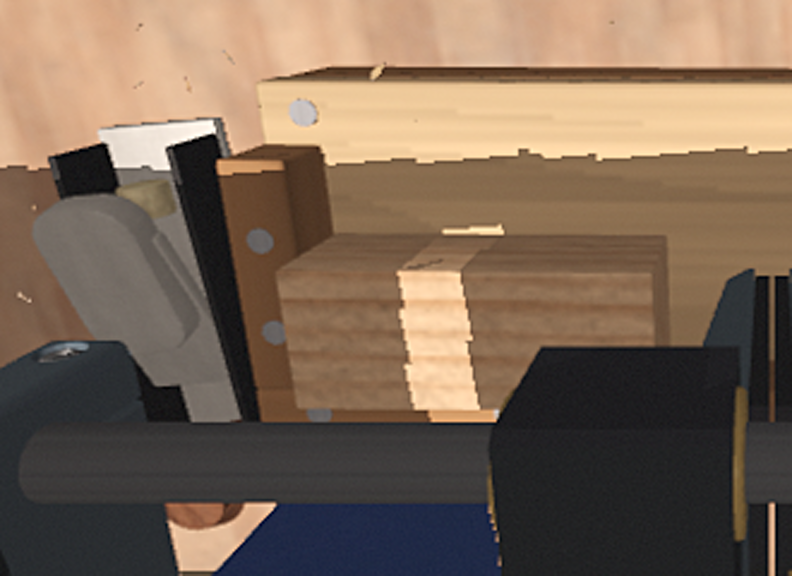

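The offcut's near end meets the stop at (330,235) and its long side is against the fence. Both contacts also showed up as force. The arm is clear, so I'm handing in.

```bash
python3 -c "
from workcell import env
print(env.job_done())"
```

```text
the job is handed in; nothing more can be done
None
```

I handed the job in at about 15 s of the 64 s limit, but the hand-in returned no verdict: the offcut was tipped over, lies flat, and was pushed flush against the fence and the end stop (both contacts confirmed by force and in the wrist picture), and no move went near the tins or the glue bottle.

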